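# Select the loaded nest on the test fixture's H-gate

### The arm

A 6-joint arm with a two-finger parallel gripper is mounted at the origin on the work surface. World frame = base frame: x ahead of the robot, y to its left, z up, the work surface at z = 0. Lengths are in mm, angles in degrees, forces in N, time in s.
With the tool pointing down it reaches from about 300 to 850 mm from the base axis. Payload 4.2 kg.
Tool frame: the origin (TCP) lies between the finger pads; the fingertips stand 22 mm ahead of it and the grasp point (between the pads) lies 3 mm ahead of it (env.finger_overhang is the distance from the TCP to the fingertips, in mm); z points along the fingers, y is the line along which they close (so a half turn about z gives the same grasp; the last joint's range is limited). The gripper opens to 91 mm and grips with 3 to 60 N. Pads are 32 mm wide; open, the fingers measure 118 mm over their backs; the gripper's body (76 mm by 178 mm) begins 60 mm behind the grasp point.
Start: joints at [-75.974, 18.312, 89.639, -0, 72.044, -1.146], TCP at [150.489, -554.972, 235.976] pointing down, gripper open.
Joint ranges: [-177.97, 177.97], [-48.28, 115.42], [12.27, 149.76], [-77.06, 257.06], [2.81, 150.46], [-146.56, 146.56]. Speed limits (degrees/s): [147.25, 147.25, 180, 180, 180, 180].

### API

Orientations are given as [roll, pitch, yaw] about the fixed x, y, z axes, in that order (R = Rz(yaw) Ry(pitch) Rx(roll)).
In Python, from workcell import state, cams, ticket, look_for, outline_of, env gives the robot as it stands.
- The arm moves only by the tool servo_tool, never from a script. Its argument "steps" is a list of rows, each a list of 3 entries, a list of its own where there are three numbers: the closure in counts, from 0 (fully open) to 255 (shut), then the shift along the tool's x, y, z in mm, then the turn, a rotation vector about the tool's x, y, z in rad. A call has exactly 10 rows; each row shifts and turns the commanded pose from where the row before left it, along the tool's axes as they then stand; what a row does not reach is not made up. A row lasts 1/10 s, in which the tool goes at most 50 mm and 8.59 degrees, less where a joint would pass 70% of its speed; a pose out of reach is approached as far as the arm can. A call with a gripper value outside its range is refused whole. The fingers move at their own pace and stop on an object; "squeeze" is the grip in N (left out, the last holds). Time passes only in rows, so rows that do not move let the fingers close, or fill a call up. It gives the time, the measured TCP pose, the force, the opening and the grip force at its end, in the units of the state.
- state(): the state, without advancing time (a new reading comes with each control period).
- cams.grab_frame(name): name is "side" or "top"; returns a dict with "color" (400x640x3 uint8, red, green, blue), "z_map" (400x640 float32, mm along the optical axis (not along the pixel's ray), 0 where there is no reading), "fovy" (degrees; the focal length in pixels is half the picture's height over the tangent of half this angle, whatever the lens; pixels are square), "cx", "cy" (the principal point, pixels), "eye" and "rotation" of the camera in the world. Camera axes: x right, y up, looking along -z (the intrinsics and any distortion apply to the point x, -y, -z); pixel columns grow to the right and rows downward; lengths in mm; the calibration is good to about 2 mm. A picture is of the moment at which its call begins.
- ticket.job_done(): hands the job in; it is judged then, once.
Trained networks look in a picture, given as the dict that the camera call returned (one of the last four; its "shot" number tells which), for a name from the list of things; names that differ only in an ending like _2 or _b are one class to them, and where a whole thing is asked for, a point or a joint stands for the part that bears it (a point fixed in the world has none). Each returns a list of dicts, best first, with "confidence" (0 to 1); they miss things now and then, are a little off and sometimes report something else, mostly with a low value. They report only what shows in the picture. A call takes as long as a camera call. They do not tell look-alikes from the thing itself.
- look_for(picture, thing): "at" ([column, row] in pixels, amid what is visible of it).
- outline_of(picture, thing): "pixels" (400x640 bool, what is visible of it) and "at" ([column, row] in pixels, amid what is visible of it).
The state is a dict: "time_s": time; "qpos": joint angles; "qvel": joint speeds; "effort": joint torques, N m; "ee_pos": TCP position; "ee_rot": TCP orientation; "force": force on the tool from outside, world axes, zero at the start; "torque": the same for the moment, N m; "gripper_width": finger opening in mm; "gripper_force": force on a finger pad.
Only numpy, scipy, OpenCV 4.12 (cv2) and the standard library are available. Lean on these libraries where they do the work, as an engineer would, in place of code of your own. Each camera call takes 0.05 s, during which the arm holds its last target. There are 200 camera calls.

### The job

Push the selector lever of the orange test fixture with your fingertips, without gripping it or forcing it, through the H-gate fully home into the corner slot that lies towards the nest with the assembled board, the one with the finned heat sink. Do not run it into a slot of one of the bare boards on the way. Leave the boards and everything else where they are, and finish with the hand clear of the lever.

Things in the scene. Friction and masses are not known exactly. Their poses are not given: they have to be found in the camera images.
- fixture: Orange test fixture, fixed to the bench, its place and yaw differ each time. Base 300 (x) x 330 (y) mm, deck 60 mm above the bench, with a shallow black nest (84 x 76 mm, 12 mm high) on each of its four corners, and in the middle a 138 x 148 mm housing under an aluminium gate plate. Origin: centre of its underside, on the bench; z up.
- gate (a point): Centre of the gate plate's upper face, 100 mm above the bench, axes as the fixture's. The cut-out has a neutral bar along y through this point, crossed by three legs along x: a middle leg and an outer leg at either end of the bar. The outer legs' four ends are the corner slots, each lying towards the nest on that corner. The tongues between the legs have rounded ends that guide the lever in.
- knob (a point): Centre of the lever's black knob, 28 mm wide, 44 mm high, on a 12 mm steel stem. The lever tilts about a pivot 80 mm below point gate, 145 mm from the knob (knob 165 mm above the bench when upright). The knob travels 46 mm either way along the legs and 50 mm either way along the neutral bar, from the centre. It stays where left; 3 to 5 N moves it, over 35 N is forcing it.
- fore (a joint): Tilt of the lever along the gate's x axis, rad: 0 = in the neutral bar, +0.326 = at the end of a leg on the gate's +x side, -0.326 = at the end on the -x side. The lever starts somewhere in the middle leg.
- across (a joint): Tilt of the lever along the gate's y axis, rad: 0 = in the middle leg, +0.349 = in the outer leg on the gate's +y side, -0.349 = in the one on the -y side. It can move only while fore is near 0, because the gate's tongues block it elsewhere.
- heat_sink (a point): Top of the finned aluminium heat sink (36 x 36 mm) in the middle of the assembled circuit board (71 x 63 mm, with a black connector strip), 95 mm above the bench. The board lies loose in one of the four nests, whose centres are 100 mm along x and 113 mm along y from the gate's centre. Which nest differs each time.
- blank1: A bare flat circuit board, 71 x 63 x 4 mm, with nothing on it, loose in one of the other three nests. Origin at the centre of its underside. Leave it alone.
- blank2: A bare flat circuit board, 71 x 63 x 4 mm, with nothing on it, loose in one of the other three nests. Origin at the centre of its underside. Leave it alone.
- blank3: A bare flat circuit board, 71 x 63 x 4 mm, with nothing on it, loose in one of the other three nests. Origin at the centre of its underside. Leave it alone.
- stud: Small loose brass stud, 20 mm wide, 26 mm high, standing on the fixture's deck about 115 mm from the gate's centre on its -x side. Origin at the centre of its foot. Leave it alone.
- cap: Small loose black cap, 22 mm wide, 18 mm high, standing on the deck about 115 mm from the gate's centre on its +x side. Origin at the centre of its foot. Leave it alone.
- flux: White plastic bottle, 52 mm wide, 150 mm high, on the bench to the right. Origin at its foot. Leave it alone.
- driver: Screwdriver lying on the bench to the left. Leave it alone.
- tester: Black hand-held tester, 130 x 75 x 35 mm (43 mm over its knob), lying on the bench to the left. Origin at the centre of its underside. Leave it alone.
- tray: Open blue tray, 160 x 120 x 50 mm, on the bench to the right. Origin at the centre of its underside. Leave it alone.
Not all that is in view belongs to the job. There is more than one size of the part that bears heat_sink; the job needs the largest.

How it is judged:
By the outcome, as a careful person would: the job done as asked, in the order asked, and still so for the second after the job is handed in, with the robot touching nothing.
It also fails if it takes over 45 s, if anything falls off the work surface, if the arm or the gripper's body presses on something with over 40 N, if the wrist force passes 120 N, or if a joint passes its speed limit or range.

## Working session

There is one attempt and no reset: what is moved stays moved. The work goes in short steps, Python scripts to look and compute and a tool call to move; the robot and the scene stay as the last step left them, time stands still between calls to the robot, and variables do not carry over. Pictures are saved under pics/ and viewed, at most 10 in all, crops included, and the job is handed in when it is done.

Besides the shell and the picture viewer there is one more tool, called as a command line: name --argument value ..., lists and objects as JSON in quotes. servo_tool: Moves the arm, as the interface text tells. Its arguments: {"type":"object","properties":{"steps":{"type":"array","items":{"type":"array"}},"squeeze":{"type":"number"}},"required":["steps"]}

```bash
mkdir -p pics
cat > h.py <<'E'
import numpy as np,cv2
from workcell import state,cams,ticket,look_for,outline_of,env
def f(p): return 200/np.tan(np.radians(p["fovy"])/2)
def pt(p,c,r,d=None):
    # deproject pixel
    if d is None: d=p["z_map"][int(round(r)),int(round(c))]
    x=(c-p["cx"])/f(p)*d; y=(r-p["cy"])/f(p)*d
    return np.array(p["eye"])+np.array(p["rotation"])@np.array([x,-y,-d])
def cloud(p):
    d=p["z_map"].astype(float); R,C=np.mgrid[:400,:640]
    v=np.stack([(C-p["cx"])/f(p)*d,-(R-p["cy"])/f(p)*d,-d],-1)
    return v@np.array(p["rotation"]).T+np.array(p["eye"])
E
python3 - <<'E'
from h import *
for n in("top","side"):
    p=cams.grab_frame(n); cv2.imwrite(f"pics/{n}0.png",p["color"][:,:,::-1])
    print(n,{k:v for k,v in p.items() if k not in("color","z_map")})
    for t in("fixture","knob","heat_sink","blank1","stud","cap"):
        for o in look_for(p,t)[:4]:
            c,r=o["at"]; print(t,round(o["confidence"],2),np.round(o["at"]),np.round(pt(p,c,r)))
print(state())
E
```

```text
top {'fovy': 46.61318324729778, 'cx': 314.71670840604776, 'cy': 194.39802503309846, 'eye': array([ 486.93100894,   -2.22911506, 1332.33825773]), 'rotation': array([  4.74334122,  -0.55190942, -88.59367833]), 'shot': 1}
fixture 0.86 [314. 212.] [102228. 101739. 103073.]
knob 0.5 [315. 216.] [102000. 101510. 102845.]
heat_sink 0.92 [271. 172.] [110938. 110449. 111784.]
heat_sink 0.71 [229. 191.] [115710. 115221. 116555.]
heat_sink 0.68 [247. 134.] [116904. 116415. 117750.]
blank1 0.62 [359. 169.] [113982. 113493. 114828.]
blank1 0.61 [275. 245.] [111555. 111066. 112400.]
blank1 0.58 [359. 243.] [112952. 112463. 113797.]
stud 0.45 [359. 244.] [112722. 112233. 113568.]
cap 0.54 [308. 164.] [112102. 111613. 112947.]
side {'fovy': 49.79884805699743, 'cx': 315.20067074538997, 'cy': 199.05489391557475, 'eye': array([ 311.11389244, -746.02194844, 1039.02064085]), 'rotation': array([ 41.2040164 ,   0.43077668, -20.06514506]), 'shot': 2}
fixture 0.84 [311. 232.] [23303. 22245. 24030.]
knob 0.74 [266. 144.] [23687. 22630. 24415.]
knob 0.52 [308. 206.] [24844. 23787. 25572.]
heat_sink 0.83 [330. 
[... 330 characters left out ...]
] [29660. 28602. 30388.]
{'time_s': 0.7, 'qpos': array([-7.59727069e+01,  1.83090666e+01,  8.96398602e+01, -1.02630374e-06,
        7.20429059e+01, -1.14566687e+00]), 'qvel': array([ 0.04090072, -0.03198257, -0.10950189,  0.07924524, -0.09641611,
        0.04870117]), 'effort': array([ 3.71844553e-04, -4.12229919e+01, -2.32192451e+01,  7.30366074e-02,
        3.75462184e-02,  1.88133311e-05]), 'ee_pos': array([ 150.50216199, -554.96323764,  235.99851689]), 'ee_rot': array([1.79991834e+02, 1.64276372e-04, 1.51729602e+01]), 'force': array([-0.58302366, -0.83389416,  0.55145973]), 'torque': array([-0.0429183 , -0.01142191,  0.03541623]), 'gripper_force': 0.0, 'gripper_width': 91.25654631727558}
```

View pics/top0.png

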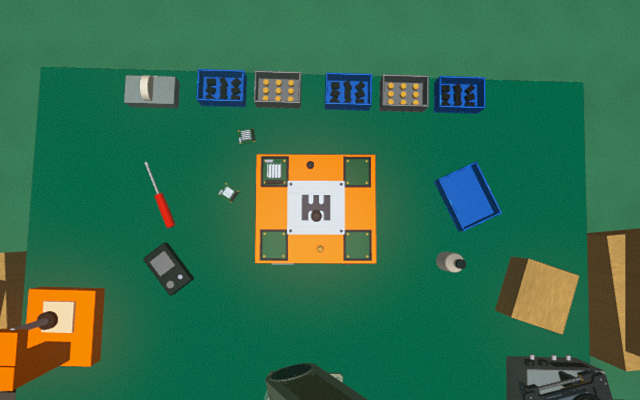

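View pics/side0.png

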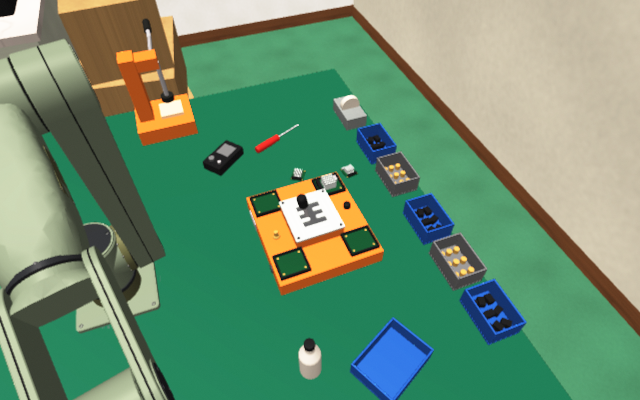

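The top view shows the fixture nearly aligned with the world. The cap (310,164) marks the +x side and the stud (320,249) the -x side. The finned board is at (272,171), the +x/+y nest, and the knob at (316,216) is in the middle leg on the -x side. The camera rotation is given as roll, pitch and yaw angles, so I need to fix that in my code.

```bash
sed -i 's/np.array(p\["rotation"\])/Rm(p)/; s/^def f(p)/from scipy.spatial.transform import Rotation as Ro\ndef Rm(p): return Ro.from_euler("xyz",p["rotation"],degrees=True).as_matrix()\ndef f(p)/' h.py
python3 - <<'E'
from h import *
for n in("top","side"):
    p=cams.grab_frame(n)
    X=cloud(p); m=outline_of(p,"fixture")[0]["pixels"]
    print(n,"bench z",np.median(X[...,2][330:350,200:240] if n=="top" else X[290:310,200:220,2]))
    for lo,hi,nm in((50,66,"deck"),(96,104,"plate")):
        k=m&(X[...,2]>lo)&(X[...,2]<hi)
        k=cv2.morphologyEx(k.astype(np.uint8),cv2.MORPH_OPEN,np.ones((3,3)))>0
        P=X[k]; r=cv2.minAreaRect(P[:,:2].astype(np.float32)); print(nm,k.sum(),r,P[:,2].mean())
    for t in("knob","heat_sink","blank1","stud","cap"):
        for o in outline_of(p,t)[:4]:
            P=X[o["pixels"]]; P=P[P[:,2]>0]
            print(t,round(o["confidence"],2),np.round(o["at"]),np.round(np.median(P,0)),np.round(P.min(0)),np.round(P.max(0)))
    if n=="top":
        cv2.imwrite("pics/c.png",cv2.resize(p["color"][140:280,240:400,::-1],None,fx=5,fy=4.2857*7/6,interpolation=cv2.INTER_CUBIC)[:600])
        K=X[(X[...,2]>150)&(X[...,2]<180)&m]; print("knob top pts",len(K),K.mean(0),K.min(0),K.max(0))
E
```

```text
top bench z 1.6674585847651997
deck 5949 ((555.7071533203125, -13.827072143554688), (300.5477294921875, 330.28985595703125), 1.268869400024414) 60.88407147850627
plate 1453 ((555.0917358398438, -14.2808837890625), (141.34327697753906, 151.78851318359375), 1.3783502578735352) 100.71416081790669
knob 0.45 [165. 211.] [544. 413.  24.] [494. 383.   1.] [674. 473.  33.]
heat_sink 0.91 [273. 174.] [650.  99.  73.] [487.  -2.  62.] [ 688.  132. 1332.]
heat_sink 0.58 [246. 134.] [761. 190.   9.] [738. 167.   0.] [783. 215.  25.]
heat_sink 0.57 [226. 191.] [596. 235.   7.] [569. 208.   0.] [624. 265.  28.]
blank1 0.91 [274. 245.] [454.  97.  69.] [419.  -2.  62.] [ 487.  128. 1332.]
blank1 0.78 [360. 172.] [ 659. -123.   69.] [ 487. -157.   62.] [ 693.   -2. 1332.]
blank1 0.62 [358. 244.] [ 457. -130.   69.] [ 419. -163.   61.] [ 496.   -2. 1332.]
stud 0.36 [319. 248.] [447. -29.  70.] [436. -38.  59.] [455. -19.  93.]
knob top pts 28 [533.60520561 -14.51691458 170.42703727] [516.63286956 -28.32173104 152.78819874] [545.43128669  -2.84406082 179.91495592]
side bench z -0.4914611782450038
deck
[... 350 characters left out ...]
[651.  89.  79.] [ 311. -746.   59.] [ 693.  147. 1039.]
heat_sink 0.69 [348. 170.] [760. 179.   9.] [ 311. -746.    0.] [ 785.  210. 1039.]
blank1 0.82 [266. 202.] [455.  90.  67.] [ 311. -746.   62.] [ 488.  122. 1039.]
blank1 0.82 [295. 263.] [ 459. -133.   67.] [ 311. -746.   61.] [ 495.  -97. 1039.]
blank1 0.76 [358. 240.] [ 660. -130.   67.] [ 311. -746.   61.] [ 698.  -94. 1039.]
blank1 0.27 [329. 181.] [650.  89.  79.] [ 311. -746.   63.] [ 690.  132. 1039.]
stud 0.53 [276. 234.] [446. -38.  68.] [ 311. -746.   59.] [ 454.  -31. 1039.]
stud 0.21 [310. 232.] [540. -66.  61.] [ 311. -746.    0.] [ 737.  198. 1039.]
cap 0.66 [265. 142.] [542. 401.  21.] [495. 377.   2.] [592. 453.  30.]
```

View pics/c.png

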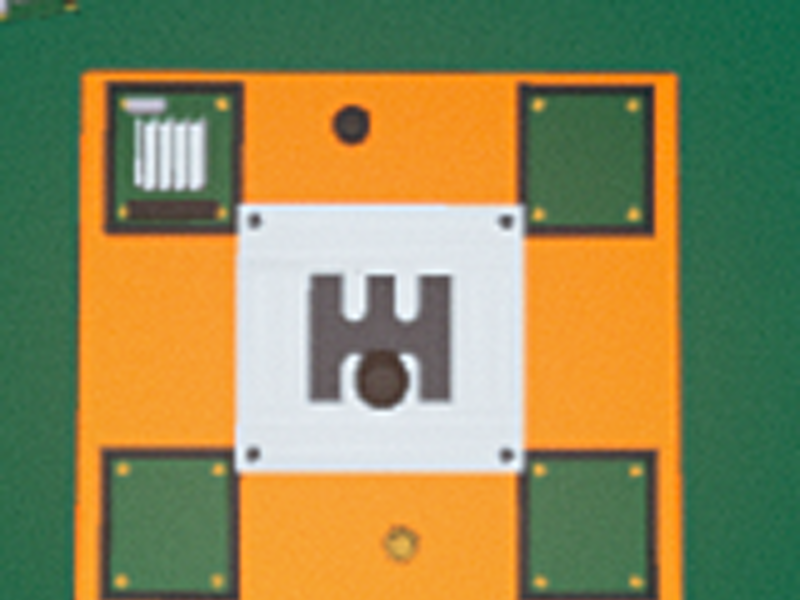

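The fixture is at about (555.5, -16) with a yaw of 1.3°. The crop confirms the heat sink nest at +x/+y, and the knob is about 22 mm towards -x in the middle leg. I'll align the tool with the fixture, close the fingers and go behind the knob, staying high.

servo_tool --steps '[[255,[0,0,0],[0,0,0.121]],[255,[0,0,0],[0,0,0.121]],[255,[22,-33,0],[0,0,0]],[255,[22,-33,0],[0,0,0]],[255,[22,-33,0],[0,0,0]],[255,[22,-33,0],[0,0,0]],[255,[22,-33,0],[0,0,0]],[255,[22,-33,0],[0,0,0]],[255,[22,-33,0],[0,0,0]],[255,[22,-33,0],[0,0,0]]]'

```text
time_s: 2.4
ee_pos: [321.1, -285.6, 236.2]
ee_rot: [180.0, -0.0, 1.3]
force: [0.2, 0.4, -0.3]
gripper_width: 14.2
gripper_force: 0.0
```

servo_tool --steps '[[255,[22,-33,0],[0,0,0]],[255,[22,-33,0],[0,0,0]],[255,[22,-33,0],[0,0,0]],[255,[22,-33,0],[0,0,0]],[255,[22,-33,0],[0,0,0]],[255,[22,-33,0],[0,0,0]],[255,[22,-33,0],[0,0,0]],[255,[20,-33,0],[0,0,0]],[255,[0,0,0],[0,0,0]],[255,[0,0,0],[0,0,0]]]'

```text
time_s: 3.4
ee_pos: [488.3, -18.7, 235.7]
ee_rot: [180.0, 0.0, 1.4]
force: [-0.0, -0.9, -0.1]
gripper_width: 0.5
gripper_force: 0.0
```

servo_tool --steps '[[255,[0,0,20],[0,0,0]],[255,[0,0,20],[0,0,0]],[255,[0,0,20],[0,0,0]],[255,[0,0,8],[0,0,0]],[255,[5,0,0],[0,0,0]],[255,[5,0,0],[0,0,0]],[255,[5,0,0],[0,0,0]],[255,[4,0,0],[0,0,0]],[255,[4,0,0],[0,0,0]],[255,[4,0,0],[0,0,0]]]'

```text
time_s: 4.4
ee_pos: [515.6, -18.4, 168.3]
ee_rot: [180.0, -0.0, 1.3]
force: [-2.9, 0.6, 2.9]
gripper_width: 0.6
gripper_force: 1.8
```

Run:
```python
from h import *
s=state();print(s["ee_pos"],s["force"])
p=cams.grab_frame("side"); X=cloud(p)
cv2.imwrite("pics/s1.png",cv2.resize(p["color"][130:280,210:410,::-1],None,fx=4,fy=4,interpolation=cv2.INTER_CUBIC))
```

```text
[515.58259628 -18.40337711 168.26544275] [-2.93089845  0.6479618   2.91715319]
```

View pics/s1.png

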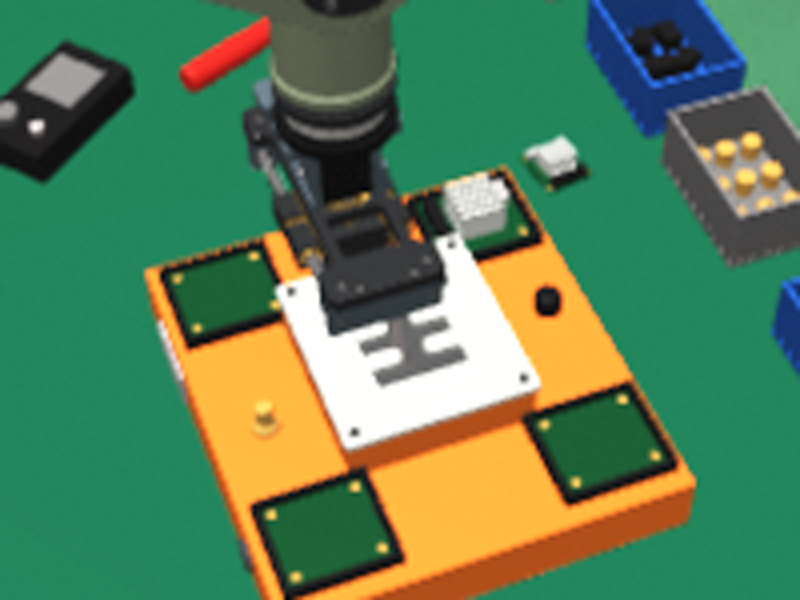

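The fingers are behind the knob and it moves at about 3 N. I'll push about 10 mm more to neutral, then back off to look.

servo_tool --steps '[[255,[3,0,0],[0,0,0]],[255,[3,0,0],[0,0,0]],[255,[2,0,0],[0,0,0]],[255,[2,0,0],[0,0,0]],[255,[0,0,0],[0,0,0]],[255,[-10,0,0],[0,0,0]],[255,[-15,-5,0],[0,0,0]],[255,[-15,-15,0],[0,0,0]],[255,[-10,-10,0],[0,0,0]],[255,[0,0,0],[0,0,0]]]'

```text
time_s: 5.45
ee_pos: [473.5, 11.3, 168.0]
ee_rot: [180.0, -0.0, 1.4]
force: [-0.0, 0.4, 0.1]
gripper_width: 0.4
gripper_force: 0.0
```

```bash
cat > k.py <<'E'
from h import *
import sys
n=sys.argv[1]
G=np.array([555.7,-16]);a=np.radians(1.3);R=np.array([[np.cos(a),np.sin(a)],[-np.sin(a),np.cos(a)]])
ims=[]
for c in("side","top"):
    p=cams.grab_frame(c); X=cloud(p)
    o=[q for q in outline_of(p,"knob") if 270<q["at"][0]<360 and 150<q["at"][1]<260]
    for q in o[:2]:
        P=X[q["pixels"]]; P=P[(P[:,2]>115)&(P[:,2]<200)]
        if len(P): F=(P[:,:2]-G)@R.T; print(c,round(q["confidence"],2),len(P),"fix xy",F.min(0).round(1),F.max(0).round(1),"z",P[:,2].min().round(),P[:,2].max().round())
    ims.append(cv2.resize(p["color"][(slice(150,270),slice(235,395))[0],235:395,::-1] if c=="side" else p["color"][150:270,235:395,::-1],(400,300),interpolation=cv2.INTER_CUBIC))
cv2.imwrite(f"pics/{n}.png",np.hstack(ims))
E
python3 k.py a
```

```text
side 0.69 156 fix xy [-13.3 -17.5] [13.1  8.6] z 115.0 189.0
top 0.42 95 fix xy [-14.1 -11.3] [10.6 13.6] z 165.0 192.0
```

View pics/a.png

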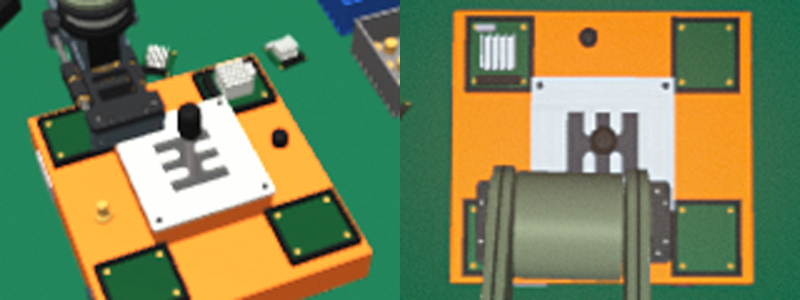

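The knob is now upright in neutral, at fixture (-0.5, 0), with the image rows around (190,120) and (602,140) in the composite. Next I go round to its -y side and push towards +y.

servo_tool --steps '[[255,[0,36,0],[0,0,0]],[255,[0,36,0],[0,0,0]],[255,[40,0,0],[0,0,0]],[255,[41,0,0],[0,0,0]],[255,[0,-10,0],[0,0,0]],[255,[0,-6,0],[0,0,0]],[255,[0,-5,0],[0,0,0]],[255,[0,-5,0],[0,0,0]],[255,[0,-5,0],[0,0,0]],[255,[0,-5,0],[0,0,0]]]'

```text
time_s: 6.65
ee_pos: [555.9, -23.6, 168.2]
ee_rot: [179.9, 0.0, 1.3]
force: [0.6, -3.9, -1.5]
gripper_width: 0.7
gripper_force: 1.7
```

servo_tool --steps '[[255,[0,-4,0],[0,0,0]],[255,[0,-4,0],[0,0,0]],[255,[0,-3,0],[0,0,0]],[255,[0,-3,0],[0,0,0]],[255,[0,-2,0],[0,0,0]],[255,[0,-2,0],[0,0,0]],[255,[0,0,0],[0,0,0]],[255,[0,0,0],[0,0,0]],[255,[0,0,0],[0,0,0]],[255,[0,0,0],[0,0,0]]]'

```text
time_s: 7.65
ee_pos: [556.0, -5.5, 168.0]
ee_rot: [-180.0, 0.0, 1.3]
force: [-1.2, -2.6, -1.9]
gripper_width: 0.4
gripper_force: 1.2
```

servo_tool --steps '[[255,[0,-1,0],[0,0,0]],[255,[0,-1,0],[0,0,0]],[255,[0,-1,0],[0,0,0]],[255,[0,-1,0],[0,0,0]],[255,[0,-0.5,0],[0,0,0]],[255,[0,-0.5,0],[0,0,0]],[255,[0,0,0],[0,0,0]],[255,[0,0,0],[0,0,0]],[255,[0,0,0],[0,0,0]],[255,[0,0,0],[0,0,0]]]'

```text
time_s: 8.65
ee_pos: [556.1, -0.6, 168.0]
ee_rot: [180.0, -0.0, 1.3]
force: [-0.2, -3.1, -1.2]
gripper_width: 0.3
gripper_force: 1.3
```

servo_tool --steps '[[255,[0,-1,0],[0,0,0]],[255,[0,-0.5,0],[0,0,0]],[255,[0,-0.5,0],[0,0,0]],[255,[0,0,0],[0,0,0]],[255,[0,0,0],[0,0,0]],[255,[0,0,0],[0,0,0]],[255,[0,0,0],[0,0,0]],[255,[0,0,0],[0,0,0]],[255,[0,0,0],[0,0,0]],[255,[0,0,0],[0,0,0]]]'

```text
time_s: 9.65
ee_pos: [556.0, 1.4, 168.0]
ee_rot: [180.0, -0.0, 1.3]
force: [0.8, -3.5, -1.9]
gripper_width: 0.2
gripper_force: 1.3
```

servo_tool --steps '[[255,[0,-0.5,0],[0,0,0]],[255,[0,-0.5,0],[0,0,0]],[255,[0,-0.5,0],[0,0,0]],[255,[0,0,0],[0,0,0]],[255,[0,0,0],[0,0,0]],[255,[0,0,0],[0,0,0]],[255,[0,0,0],[0,0,0]],[255,[0,0,0],[0,0,0]],[255,[0,0,0],[0,0,0]],[255,[0,0,0],[0,0,0]]]'

```text
time_s: 10.65
ee_pos: [555.9, 2.9, 167.9]
ee_rot: [180.0, -0.0, 1.3]
force: [1.1, -2.7, -0.5]
gripper_width: 0.1
gripper_force: 1.3
```

servo_tool --steps '[[255,[0,10,0],[0,0,0]],[255,[-20,10,0],[0,0,0]],[255,[-35,0,0],[0,0,0]],[255,[-30,0,0],[0,0,0]],[255,[0,-30,0],[0,0,0]],[255,[0,-20,0],[0,0,0]],[255,[0,-10,0],[0,0,0]],[255,[0,-2,0],[0,0,0]],[255,[0,0,0],[0,0,0]],[255,[0,0,0],[0,0,0]]]'

```text
time_s: 11.65
ee_pos: [470.1, 42.5, 167.8]
ee_rot: [180.0, 0.0, 1.3]
force: [-0.5, -0.2, 0.1]
gripper_width: 0.5
gripper_force: 0.0
```

```bash
python3 k.py b
```

```text
side 0.73 171 fix xy [-12.8  19.9] [13.6 53.5] z 115.0 182.0
top 0.69 115 fix xy [-13.9  26.6] [11.2 58.6] z 118.0 185.0
```

View pics/b.png

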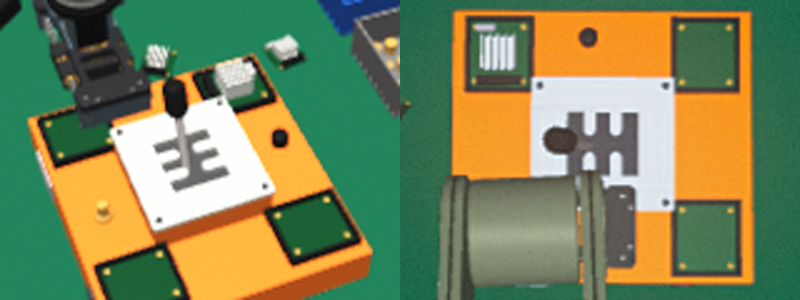

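The knob is only part way: its far edge is at y≈58 mm, against about 70 mm expected when fully in the outer leg. That puts it at about 39 of 50 mm, so I go back and push further.

servo_tool --steps '[[255,[0,31,0],[0,0,0]],[255,[0,31,0],[0,0,0]],[255,[43,0,0],[0,0,0]],[255,[43,0,0],[0,0,0]],[255,[0,-12,0],[0,0,0]],[255,[0,-8,0],[0,0,0]],[255,[0,-3,0],[0,0,0]],[255,[0,-2,0],[0,0,0]],[255,[0,-2,0],[0,0,0]],[255,[0,0,0],[0,0,0]]]'

```text
time_s: 12.85
ee_pos: [555.8, 9.5, 168.1]
ee_rot: [179.9, 0.1, 1.3]
force: [-0.6, -4.6, -0.5]
gripper_width: 0.1
gripper_force: 1.8
```

servo_tool --steps '[[255,[0,-0.5,0],[0,0,0]],[255,[0,-0.5,0],[0,0,0]],[255,[0,-0.5,0],[0,0,0]],[255,[0,-0.5,0],[0,0,0]],[255,[0,0,0],[0,0,0]],[255,[0,0,0],[0,0,0]],[255,[0,0,0],[0,0,0]],[255,[0,0,0],[0,0,0]],[255,[0,0,0],[0,0,0]],[255,[0,0,0],[0,0,0]]]'

```text
time_s: 13.85
ee_pos: [555.8, 10.7, 167.7]
ee_rot: [179.9, 0.1, 1.3]
force: [-2.1, -6.8, -0.4]
gripper_width: 0.5
gripper_force: 3.1
```

servo_tool --steps '[[255,[0,-0.5,0],[0,0,0]],[255,[0,-0.5,0],[0,0,0]],[255,[0,0,0],[0,0,0]],[255,[0,0,0],[0,0,0]],[255,[0,0,0],[0,0,0]],[255,[0,0,0],[0,0,0]],[255,[0,0,0],[0,0,0]],[255,[0,0,0],[0,0,0]],[255,[0,0,0],[0,0,0]],[255,[0,0,0],[0,0,0]]]'

```text
time_s: 14.85
ee_pos: [555.8, 11.2, 167.7]
ee_rot: [179.8, 0.1, 1.3]
force: [-1.1, -7.9, -1.3]
gripper_width: 0.5
gripper_force: 3.7
```

The force is building against a stop, so the lever is in the outer leg. I'll go round behind it and check.

servo_tool --steps '[[255,[0,10,0],[0,0,0]],[255,[-20,10,0],[0,0,0]],[255,[-35,0,0],[0,0,0]],[255,[-30,0,0],[0,0,0]],[255,[0,-25,0],[0,0,0]],[255,[0,-16,4],[0,0,0]],[255,[0,0,4],[0,0,0]],[255,[0,0,0],[0,0,0]],[255,[0,0,0],[0,0,0]],[255,[0,0,0],[0,0,0]]]'

```text
time_s: 15.85
ee_pos: [471.5, 31.6, 160.0]
ee_rot: [-180.0, -0.0, 1.3]
force: [-0.2, 1.1, 0.2]
gripper_width: 0.3
gripper_force: 0.0
```

```bash
python3 k.py c2
```

```text
side 0.6 162 fix xy [-13.1  24.6] [12.2 59.6] z 116.0 180.0
top 0.45 117 fix xy [-11.8  29.2] [11.6 66.2] z 116.0 182.0
```

View pics/c2.png

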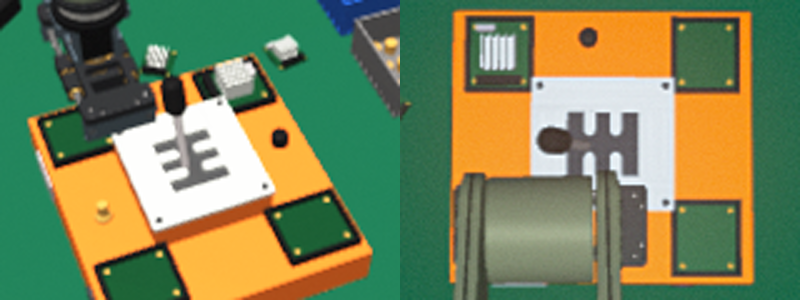

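The knob is in the outer leg line: its far edge is now at y≈66 mm, and the stem is over the leg. Now I push +x.

servo_tool --steps '[[255,[25,0,0],[0,0,0]],[255,[20,0,0],[0,0,0]],[255,[6,0,0],[0,0,0]],[255,[4,0,0],[0,0,0]],[255,[4,0,0],[0,0,0]],[255,[4,0,0],[0,0,0]],[255,[4,0,0],[0,0,0]],[255,[4,0,0],[0,0,0]],[255,[0,0,0],[0,0,0]],[255,[0,0,0],[0,0,0]]]'

```text
time_s: 17.05
ee_pos: [542.7, 33.6, 159.9]
ee_rot: [180.0, -0.1, 1.3]
force: [-1.5, -0.3, 1.1]
gripper_width: 0.4
gripper_force: 0.8
```

servo_tool --steps '[[255,[3,0,0],[0,0,0]],[255,[2,0,0],[0,0,0]],[255,[2,0,0],[0,0,0]],[255,[0,0,0],[0,0,0]],[255,[0,0,0],[0,0,0]],[255,[0,0,0],[0,0,0]],[255,[0,0,0],[0,0,0]],[255,[0,0,0],[0,0,0]],[255,[0,0,0],[0,0,0]],[255,[0,0,0],[0,0,0]]]'

```text
time_s: 18.05
ee_pos: [549.2, 33.7, 159.8]
ee_rot: [180.0, -0.0, 1.3]
force: [-2.7, -0.5, -0.4]
gripper_width: 0.4
gripper_force: 1.0
```

servo_tool --steps '[[255,[2,0,0],[0,0,0]],[255,[2,0,0],[0,0,0]],[255,[2,0,0],[0,0,0]],[255,[1,0,0],[0,0,0]],[255,[1,0,0],[0,0,0]],[255,[0,0,0],[0,0,0]],[255,[0,0,0],[0,0,0]],[255,[0,0,0],[0,0,0]],[255,[0,0,0],[0,0,0]],[255,[0,0,0],[0,0,0]]]'

```text
time_s: 19.05
ee_pos: [557.1, 34.0, 159.9]
ee_rot: [180.0, 0.0, 1.3]
force: [-3.6, -0.8, -3.3]
gripper_width: 0.1
gripper_force: 1.9
```

servo_tool --steps '[[255,[1,0,0],[0,0,0]],[255,[1,0,0],[0,0,0]],[255,[1,0,0],[0,0,0]],[255,[0,0,0],[0,0,0]],[255,[0,0,0],[0,0,0]],[255,[0,0,0],[0,0,0]],[255,[0,0,0],[0,0,0]],[255,[0,0,0],[0,0,0]],[255,[0,0,0],[0,0,0]],[255,[0,0,0],[0,0,0]]]'

```text
time_s: 20.05
ee_pos: [560.3, 34.1, 160.0]
ee_rot: [180.0, -0.0, 1.3]
force: [-2.9, 0.9, -2.8]
gripper_width: 0.3
gripper_force: 1.6
```

servo_tool --steps '[[255,[1,0,0],[0,0,0]],[255,[1,0,0],[0,0,0]],[255,[1,0,0],[0,0,0]],[255,[0,0,0],[0,0,0]],[255,[0,0,0],[0,0,0]],[255,[0,0,0],[0,0,0]],[255,[0,0,0],[0,0,0]],[255,[0,0,0],[0,0,0]],[255,[0,0,0],[0,0,0]],[255,[0,0,0],[0,0,0]]]'

```text
time_s: 21.05
ee_pos: [563.1, 34.1, 159.9]
ee_rot: [180.0, 0.0, 1.3]
force: [-4.3, -0.4, -3.6]
gripper_width: 0.2
gripper_force: 2.0
```

servo_tool --steps '[[255,[1,0,0],[0,0,0]],[255,[0.5,0,0],[0,0,0]],[255,[0.5,0,0],[0,0,0]],[255,[0,0,0],[0,0,0]],[255,[0,0,0],[0,0,0]],[255,[0,0,0],[0,0,0]],[255,[0,0,0],[0,0,0]],[255,[0,0,0],[0,0,0]],[255,[0,0,0],[0,0,0]],[255,[0,0,0],[0,0,0]]]'

```text
time_s: 22.05
ee_pos: [565.1, 34.1, 159.9]
ee_rot: [180.0, 0.0, 1.3]
force: [-3.8, -0.3, -3.5]
gripper_width: 0.5
gripper_force: 2.2
```

servo_tool --steps '[[255,[1,0,0],[0,0,0]],[255,[0.5,0,0],[0,0,0]],[255,[0.5,0,0],[0,0,0]],[255,[0,0,0],[0,0,0]],[255,[0,0,0],[0,0,0]],[255,[0,0,0],[0,0,0]],[255,[0,0,0],[0,0,0]],[255,[0,0,0],[0,0,0]],[255,[0,0,0],[0,0,0]],[255,[0,0,0],[0,0,0]]]'

```text
time_s: 23.05
ee_pos: [566.1, 34.2, 159.7]
ee_rot: [180.0, 0.1, 1.3]
force: [-7.0, 0.2, -2.7]
gripper_width: 0.1
gripper_force: 3.2
```

servo_tool --steps '[[255,[0.5,0,0],[0,0,0]],[255,[0.5,0,0],[0,0,0]],[255,[0.5,0,0],[0,0,0]],[255,[0,0,0],[0,0,0]],[255,[0,0,0],[0,0,0]],[255,[0,0,0],[0,0,0]],[255,[0,0,0],[0,0,0]],[255,[0,0,0],[0,0,0]],[255,[0,0,0],[0,0,0]],[255,[0,0,0],[0,0,0]]]'

```text
time_s: 24.05
ee_pos: [566.9, 34.2, 159.5]
ee_rot: [180.0, 0.3, 1.3]
force: [-7.5, -0.4, -2.4]
gripper_width: 0.1
gripper_force: 4.0
```

servo_tool --steps '[[255,[1,0,0],[0,0,0]],[255,[1,0,0],[0,0,0]],[255,[1,0,0],[0,0,0]],[255,[0,0,0],[0,0,0]],[255,[0,0,0],[0,0,0]],[255,[0,0,0],[0,0,0]],[255,[0,0,0],[0,0,0]],[255,[0,0,0],[0,0,0]],[255,[0,0,0],[0,0,0]],[255,[0,0,0],[0,0,0]]]'

```text
time_s: 25.05
ee_pos: [568.3, 34.2, 159.3]
ee_rot: [180.0, 0.5, 1.3]
force: [-11.4, -0.9, -1.8]
gripper_width: 0.5
gripper_force: 5.5
```

Firm stop at 11 N. I'll retreat along -x and verify.

servo_tool --steps '[[255,[-10,0,0],[0,0,0]],[255,[-20,0,0],[0,0,0]],[255,[-35,0,0],[0,0,0]],[255,[-35,0,-10],[0,0,0]],[255,[-20,0,-30],[0,0,0]],[255,[0,0,-30],[0,0,0]],[255,[0,0,0],[0,0,0]],[255,[0,0,0],[0,0,0]],[255,[0,0,0],[0,0,0]],[255,[0,0,0],[0,0,0]]]'

```text
time_s: 26.05
ee_pos: [451.8, 31.6, 229.1]
ee_rot: [180.0, 0.0, 1.3]
force: [-0.0, 0.2, 0.5]
gripper_width: 0.4
gripper_force: 0.0
```

```bash
python3 k.py d
```

```text
side 0.6 141 fix xy [29.6 26.1] [60.2 55.3] z 116.0 173.0
top 0.66 131 fix xy [27.8 34.2] [57.4 64.3] z 118.0 176.0
```

View pics/d.png

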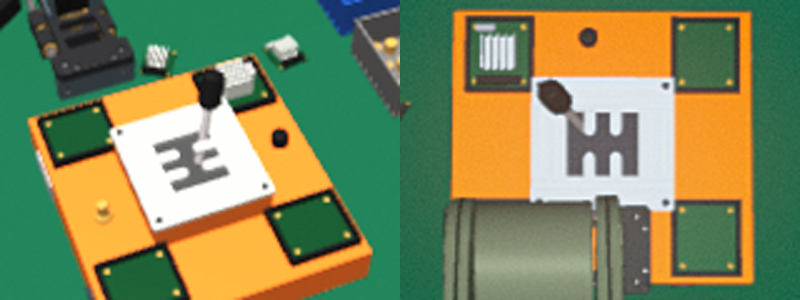

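The knob is at about (555,97) in the composite's right half, leaning to the heat-sink corner. I'll fit the tilt to check that it's fully home.

Run:
```python
from h import *
from scipy.optimize import minimize
a=np.radians(1.3)
def proj(p,W):
    v=(W-np.array(p["eye"]))@Rm(p); return np.stack([p["cx"]+f(p)*v[:,0]/-v[:,2],p["cy"]-f(p)*v[:,1]/-v[:,2]],1)
t=np.linspace(0,2*np.pi,40)
for c,G in(("top",(555.4,-14.1)),("side",(556.6,-18.6))):
    p=cams.grab_frame(c)
    q=[q for q in outline_of(p,"knob") if 270<q["at"][0]<360 and 150<q["at"][1]<260][0]
    roi=(slice(150,270),slice(235,395))
    hsv=p["color"].max(2); m=np.zeros((400,640),bool); w=q["pixels"]; w=cv2.dilate(w.astype(np.uint8),np.ones((3,3)))>0
    m=w&(hsv<75); best=[]
    for kx in np.arange(36,51,1.):
        for ky in np.arange(40,56,1.):
            n=np.array([kx,ky,np.sqrt(145**2-kx**2-ky**2)])/145
            u=np.cross(n,[0,1,0]);u/=np.linalg.norm(u);v=np.cross(n,u)
            C=np.concatenate([n*h+14*(np.cos(t)[:,None]*u+np.sin(t)[:,None]*v) for h in(123,167)])
            W=np.stack([G[0]+C[:,0]*np.cos(a)-C[:,1]*np.sin(a),G[1]+C[:,0]*np.sin(a)+C[:,1]*np.cos(a),20+C[:,2]],1)
            P=proj(p,W); r=np.zeros((1600,2560),np.uint8)
            cv2.fillConvexPoly(r,cv2.convexHull(np.round(P*4+1.5).astype(np.int32)),255)
            r=cv2.resize(r,(640,400),interpolation=cv2.INTER_AREA)/255.
            best.append((np.minimum(r,m).sum()/np.maximum(r,m).sum(),kx,ky))
    print(c,m.sum(),sorted(best)[::-1][:5])
```

```text
top 84 [(np.float64(0.4637166608936613), np.float64(42.0), np.float64(46.0)), (np.float64(0.46313228938166495), np.float64(41.0), np.float64(46.0)), (np.float64(0.46233541981437515), np.float64(43.0), np.float64(46.0)), (np.float64(0.46121051611652997), np.float64(41.0), np.float64(47.0)), (np.float64(0.4600735120263096), np.float64(43.0), np.float64(45.0))]
side 133 [(np.float64(0.7325741815394723), np.float64(44.0), np.float64(53.0)), (np.float64(0.7317954784437435), np.float64(45.0), np.float64(55.0)), (np.float64(0.7288032100488486), np.float64(44.0), np.float64(54.0)), (np.float64(0.7263642683350713), np.float64(44.0), np.float64(55.0)), (np.float64(0.7246076015047348), np.float64(43.0), np.float64(52.0))]
```

```bash
python3 -c "
from workcell import ticket; print(ticket.job_done())"
```

```text
the job is handed in; nothing more can be done
None
```

I pushed the lever through neutral and the +y outer leg to a firm stop (about 11 N) in the +x/+y corner slot, towards the heat-sink board. The last camera fit put the knob at 42–44 mm along the leg against a nominal 46 mm. The hand finished clear, nothing else looked moved in the pictures, and the job is handed in at about 26 s; no verdict came back.

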